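# Unlock the draw gauge with tongs and hold its sprung rod at the set mark

### The job

Using the tongs from the stand, and without touching the pin with the gripper's own fingers, lift the locking pin out of the draw gauge and leave it in the bowl, then put the tongs back upright in their stand. Then take the gauge's white spool handle, pull the sprung rod out until its pointer stands level with the rider on the scale, and finish while still holding it there. Leave the rider, the bottle, the timer, the tape roll and the tip box where they are.

Things in the scene. Friction and masses are not known exactly. Their poses are not given: they have to be found in the camera images.
- gauge: Draw gauge, fixed, on a 75 x 165 mm steel base plate. Origin on the worktop straight under the locking pin; local +y is the direction (horizontal) in which the rod is pulled, z up. Rod axis 60 mm up at local x = 0. Behind (local y -14 to -116 mm, up to 76 mm high) an open-sided channel for the rod's tail, a white scale bar on its local -x side; in front a sleeve to y = +42 mm.
- latch (a point): Mouth of the pin's vertical square hole (7 mm wide, 12 mm deep), on the flat top of the latch block, 85 mm above the worktop. Two guard cheeks 22 mm high stand there at local x = +/-10 mm (20 mm apart), 28 mm long, open at both ends along local y: gripper fingers do not fit between them; the tongs' tips do when the tongs close along the gauge's local y.
- rod: Sprung rod of the gauge, slides along local +y only (gauge's axes), up to 95 mm. Origin on the rod's axis, at the pin when fully in. Locked by the pin (about 2 mm play) until the pin is out. An inner spring pulls it back: about 3.3 N when fully in, growing by 1.1 N per 10 mm, so 8 to 12 N at the mark; it springs back if let go.
- rod_grip (a point): Centre of the white spool handle's waist, on the rod's axis 60 mm above the worktop, 88 mm in front of the rod's origin. Waist 16 mm thick and 30 mm long along the rod, between flanges 32 mm in diameter; grip it from above, fingers closing across the rod (local x).
- pointer_tip (a point): Tip of the dark steel pointer, a thin bar (3 mm wide) that sticks out sideways from the rod's tail over the scale and moves with the rod; axes as the gauge's.
- rider_mark (a point): Index edge of the rider, at the pointer's height just beside its path; axes as the gauge's. The pointer is level with the rider when both have the same local y. Needs a pull of 40 to 80 mm.
- rider: Small grey rider (11 x 9 x 13 mm) clipped on the scale bar, held by friction, set at a different place each time; it marks the length to pull to and is not to be moved.
- pin: Loose steel locking pin, 34.5 mm long, 12 to 21 g, upright in the latch block with 18.5 mm of shaft (6 mm thick) below its head. Origin at the foot, z up the pin. The head is a cylinder 10 mm thick and 16 mm tall (18.5 to 34.5 mm above the origin), its underside on the block's top.
- tongs: Parallel-action tongs, 135 mm long, 60 to 105 g, upright in the stand, tips down; z up. Origin midway between the open tips at their lower end; jaws close along local y. Steel tips 62 mm long, 8 mm wide in x, 5 mm thick, 20 mm apart when open (30 mm over their outsides). Squeezing the handle closes the tips by the same amount, at most 16 mm; a spring opens them (4 N at rest, plus 0.2 N per mm).
- tongs_grip (a point): Where to hold the tongs: centre of the white handle, 105 mm above the tongs' origin. The handle runs from 62 to 135 mm above the origin, 24 mm wide in x, 46 mm across its outer faces in y when open; close the fingers along local y. At 43 to 44 mm it is held and the tips stay about 17 mm apart; the tips meet the pin's head at about 36 mm.
- stand: Fixed grey block 60 x 80 x 66 mm with a slot through its top, 16 mm in x and 36 mm in y. Origin under its centre on the worktop. The tongs' tips go into the slot and the handle's shoulders rest on its top, tongs origin 4 mm above the worktop, tongs' jaws along the stand's y (either way round).
- bowl: Loose yellow bowl, 86 mm across the rim, 32 mm high, open at the top; origin under its centre. It may have changed places with the stand.
- bottle: Bystander: blue-capped bottle, 68 mm thick, 146 mm high; origin under its centre.
- timer: Bystander: small white timer, 58 x 62 x 16 mm; origin under its centre.
- tape_roll: Bystander: roll of tape lying flat, 98 mm across, 25 mm high; origin under its centre.
- tips: Bystander: blue pipette-tip box with clear lid, 77 x 122 x 70 mm; origin under its centre.

How it is judged:
On the way, in this order (a step that is already met when the one before it is completed fails the run):
1. the pin is drawn out of the gauge in the tongs (contact force between tongs and pin above 0.5 N and height (world z) of pin above 0.087 m), for 0.2 s.
2. the pin lies in the bowl, let go by the tongs (horizontal distance between pin and bowl below 0.043 m and height (world z) of pin below 0.045 m and contact force between pin and bowl above 0.03 N and contact force between tongs and pin below 0.05 N), for 0.2 s.
3. the tongs stand upright in their stand again, let go (horizontal distance between tongs and stand below 0.012 m and height (world z) of tongs below 0.012 m and angle between tongs's own z axis and vertical below 0.15 rad and contact force between the fingers and tongs below 0.1 N), for 0.2 s.
At the end, for the whole second after the job is handed in: The fingers hold the rod (more than 3 N) still against its spring, pointer within 4 mm of the rider's index along the rod; the pin lies in the bowl; the tongs stand upright in their stand (within 12 mm, tilted under 0.15 rad) (y of pointer_tip in the frame of rider_mark between -0.004 and 0.004 m and linear speed of rod below 0.01 m/s and contact force between the fingers and rod above 3 N and contact force between each of tongs, pin and rod below 0.1 N and horizontal distance between pin and bowl below 0.043 m and height (world z) of pin below 0.045 m and horizontal distance between tongs and stand below 0.012 m and height (world z) of tongs below 0.012 m and angle between tongs's own z axis and vertical below 0.15 rad); the arm keeps its last pose, push and grip.
It fails at once if the gripper's fingers touch the pin (contact force between the fingers and pin above 0.5 N).
It fails at once if the rider is shifted by more than 3 mm (distance of rider_mark from where it was at the start of the episode above 0.003 m).
It fails at once if a bystander is moved by more than 25 mm (distance of any of bottle, timer, tape_roll, tips from where it was at the start of the episode above 0.025 m).
It also fails if it takes over 61 s, if anything falls off the work surface, if the arm or the gripper's body presses on something with over 40 N, if the wrist force passes 120 N, or if a joint passes its speed limit or range.

### The arm

A 6-joint arm with a two-finger parallel gripper is mounted at the origin on a cart in front of the work surface, level with it; the furniture and walls round the work are solid. World frame = base frame: x ahead of the robot, y to its left, z up, the work surface at z = 0. Lengths are in m, angles in rad, forces in N, time in s.
With the tool pointing down it reaches from about 0.225 to 0.875 m from the base axis. Payload 3.4 kg.
Tool frame: the origin (TCP) lies between the finger pads; the fingertips stand 11 mm ahead of it and the grasp point (between the pads) lies 8 mm behind it; z points along the fingers, y is the line along which they close (so a half turn about z gives the same grasp; the last joint's range is limited). The gripper opens to 85 mm and grips with 20 to 120 N. Pads are 22 mm wide; open, the fingers measure 114 mm over their backs; the gripper's body (76 mm by 85 mm) begins 54 mm behind the grasp point. The pads swing forward as they close: fully open they stand 13 mm farther back than shut.
Start: joints at [-1.238, 0.276, 1.505, -0, 1.361, -0.121], TCP at [0.252, -0.517, 0.212] pointing down, gripper open.
Joint ranges: [-2.89, 2.89], [-0.75, 2.08], [0.22, 2.7], [-1.18, 4.32], [0.11, 2.71], [-2.7, 2.7]. Speed limits (rad/s): [2.57, 2.57, 3.14, 3.14, 3.14, 3.14].

### API

Orientations are given as a unit quaternion [w, x, y, z].
In Python, from plant import arm gives the robot as it stands.
- The arm moves only by the tool inch_along, called after ">>>" by a JSON object that holds its "api" and its "payload", one argument or row to a line. Schema: {"type":"object","properties":{"rows":{"type":"array","items":{"type":"number"},"minItems":7,"maxItems":84},"grip_n":{"type":"number"},"only":{"type":"string"},"quiet":{"type":"boolean"},"lines":{"type":"string"}},"required":["rows"],"additionalProperties":false}. rows is one flat list of numbers that holds 1 to 12 rows one after another, with no inner brackets; each row has 7 numbers: the finger opening in m, then dx, dy, dz in m, then a rotation vector rx, ry, rz in rad; each row shifts and turns the commanded pose from where the row before left it, along the tool's axes as they then stand; what a row does not reach is not made up. A row lasts 1/8 s, in which the tool goes at most 0.0625 m and 0.188 rad, less where a joint would pass 70% of its speed; a pose out of reach is approached as far as the arm can. The fingers move at their own pace and stop on an object; grip_n is the grip in N (left out, the last holds). Time passes only in rows, so rows that do not move let the fingers close. The tool returns the time, the measured TCP pose, the force, the opening and the grip force at its end. only (a regular expression) keeps the lines of the reply that match it, lines (a string "A,B") keeps lines A to B, and quiet returns only ok. Input that does not fit is refused with a message, and nothing moves.
- arm.observe(): the state, without advancing time (a new reading comes with each control period).
- arm.read_camera(name): name is "scene" or "top" or "wrist"; returns a dict with "pixels" (400x640x3 uint8, red, green, blue), "fov_y" (degrees; the focal length in pixels is half the picture's height over the tangent of half this angle, whatever the lens; pixels are square), "cx", "cy" (the principal point, pixels), "k1" (the pictures are not rectified: a ray, as slopes to the right and down, at radius r is drawn at 1 + k1 r^2 times it, then the intrinsics apply), "R" (3x3) and "t" (3): a world point X has camera coordinates R X + t. Camera axes: x right, y down, z forward; pixel columns grow to the right and rows downward; lengths in m; the calibration is good to about 2 mm. A picture is of the moment at which its call begins. There is no depth.
- arm.finish_job(): hands the job in; it is judged then, once.
The state is a dict: "time_s": time; "joint_positions": joint angles; "joint_velocities": joint speeds; "joint_efforts": joint torques, N m; "eef_pos": TCP position; "eef_rot": TCP orientation; "wrist_force": force on the tool from outside, world axes, zero at the start; "ft_torque": the same for the moment, N m; "grip_width": finger opening in m; "grasp_force": force on a finger pad.
Only numpy, scipy, OpenCV 4.12 (cv2) and the standard library are available. Lean on these libraries where they do the work, as an engineer would, in place of code of your own. Each camera call takes 0.05 s, during which the arm holds its last target. There are 200 camera calls.

## Working session

There is one attempt and no reset: what is moved stays moved. The work goes in short steps, Python scripts to look and compute and a tool call to move; the robot and the scene stay as the last step left them, time stands still between calls to the robot, and variables do not carry over. Pictures are saved under pics/ and viewed, at most 10 in all, crops included, and the job is handed in when it is done.

```bash
ls; mkdir -p pics; cat > h.py <<'E'
import numpy as np, cv2
from plant import arm
def cam(n,save=None):
    c=arm.read_camera(n); 
    if save: cv2.imwrite('pics/'+save,c['pixels'][:,:,::-1])
    return c
def KD(c):
    f=200/np.tan(np.radians(c['fov_y'])/2)
    return np.array([[f,0,c['cx']],[0,f,c['cy']],[0,0,1.]]),np.array([c['k1'],0,0,0,0.])
def ray(c,uv):
    K,D=KD(c); p=cv2.undistortPoints(np.array([[uv]],float),K,D)[0,0]
    R=np.array(c['R']);return -R.T@np.array(c['t']), R.T@np.array([p[0],p[1],1.])
def onz(c,uv,z):
    o,d=ray(c,uv); return o+d*(z-o[2])/d[2]
def tri(obs):
    A=np.zeros((3,3));b=np.zeros(3);L=[]
    for c,uv in obs:
        o,d=ray(c,uv);d=d/np.linalg.norm(d);P=np.eye(3)-np.outer(d,d);A+=P;b+=P@o;L.append((o,d,P))
    x=np.linalg.solve(A,b);return x,max(np.linalg.norm(P@(x-o)) for o,d,P in L)
def proj(c,X):
    K,D=KD(c);return cv2.projectPoints(np.array(X,float).reshape(-1,1,3),cv2.Rodrigues(np.array(c['R']))[0],np.array(c['t'],float),K,D)[0][:,0]
E
python3 - <<'E'
from h import *
import pickle
np.set_printoptions(precision=4,suppress=True)
for n in ['scene','top','wrist']:
    c=cam(n,n+'0.png'); pickle.dump(c,open(n+'0.pkl','wb'))
    print(n,c['fov_y'],c['k1'],-np.array(c['R']).T@np.array(c['t']),np.array(c['R'])[2])
print(arm.observe())
E
```

```text
pics
plant.py
scene 53.32406770256724 -0.01023532872485225 [0.0035 0.7992 0.4871] [ 0.5871 -0.6741 -0.4482]
top 47.00610841861355 -0.12236791636890233 [0.2835 0.2181 1.3015] [ 0.1927 -0.0221 -0.981 ]
wrist 69.6865108634591 0.01790802265137771 [ 0.3229 -0.4808  0.3738] [-0.2762 -0.1327 -0.9519]
{'time_s': 0.15, 'joint_positions': array([-1.238 ,  0.2765,  1.5058,  0.    ,  1.3607, -0.121 ]), 'joint_velocities': array([-0.0005, -0.0035, -0.0026,  0.0003,  0.0008, -0.0016]), 'joint_efforts': array([  0.0017, -41.7145, -24.6033,  -0.0002,   0.0076,  -0.    ]), 'eef_pos': array([ 0.2519, -0.5164,  0.211 ]), 'eef_rot': array([-0.0007,  0.9744,  0.225 , -0.0001]), 'wrist_force': array([ 0.7255, -0.31  ,  0.0871]), 'ft_torque': array([-0.0119, -0.0129, -0.0311]), 'grasp_force': 0.0, 'grip_width': 0.08514252943704466}
```

```bash
sleep 3; python3 -c "
import cv2,numpy as np
" ; ls pics
```

```text
scene0.png
top0.png
wrist0.png
```

View pics/scene0.png

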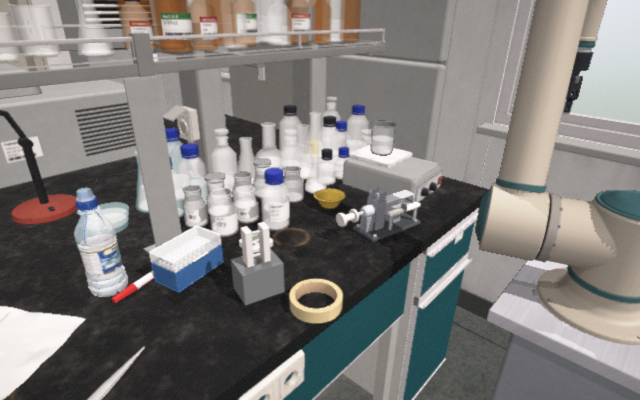

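View pics/top0.png

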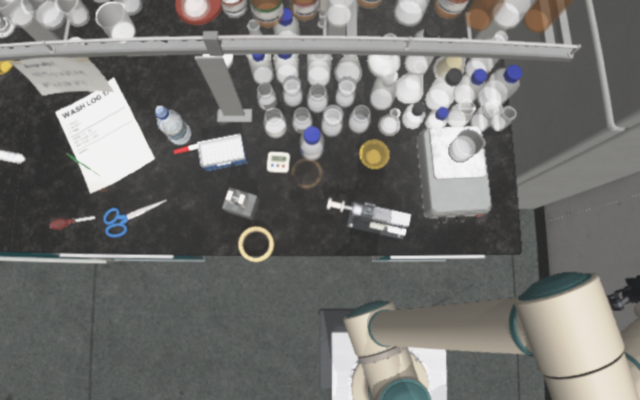

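Scene: stand with tongs at (257,270), gauge at (385,215), bowl (328,198), tape (316,300). Top: stand (240,202), bowl (374,153), gauge handle (333,203), pin block about (365,210), scale end (410,215).

```bash
python3 - <<'E'
from h import *
import pickle
np.set_printoptions(precision=3,suppress=True)
t=pickle.load(open('top0.pkl','rb'));s=pickle.load(open('scene0.pkl','rb'))
for n,a,z in [('stand',(240,202),.066),('bowl',(374,153),.032),('handle',(337,205),.06),('tail',(405,218),.07),('bottle',(312,137),.146),('tape',(256,243),.025),('timer',(278,161),.016),('post',(235,115),0),('box',(455,170),.1)]:
    print(n,onz(t,a,z))
print(tri([(t,(240,196)),(s,(257,226))]),tri([(t,(337,205)),(s,(352,215))]),tri([(t,(374,153)),(s,(329,197))]))
a=cv2.resize(t['pixels'][180:245,310:430],None,fx=5,fy=5,interpolation=3)
b=cv2.resize(s['pixels'][180:245,330:450],None,fx=5,fy=4,interpolation=3)
cv2.imwrite('pics/g0.png',np.vstack([a[:,:,::-1],b[:,:,::-1]]))
E
```

```text
stand [0.5   0.408 0.066]
bowl [0.651 0.034 0.032]
handle [0.494 0.143 0.06 ]
tail [ 0.457 -0.041  0.07 ]
bottle [0.66  0.213 0.146]
tape [0.392 0.367 0.025]
timer [0.63  0.31  0.016]
post [0.776 0.443 0.   ]
box [ 0.585 -0.179  0.1  ]
(array([0.506, 0.4  , 0.132]), np.float64(0.0020773406419822274)) (array([0.491, 0.142, 0.064]), np.float64(0.0030746862537000055)) (array([0.653, 0.031, 0.02 ]), np.float64(0.0014452871354765017))
```

View pics/g0.png

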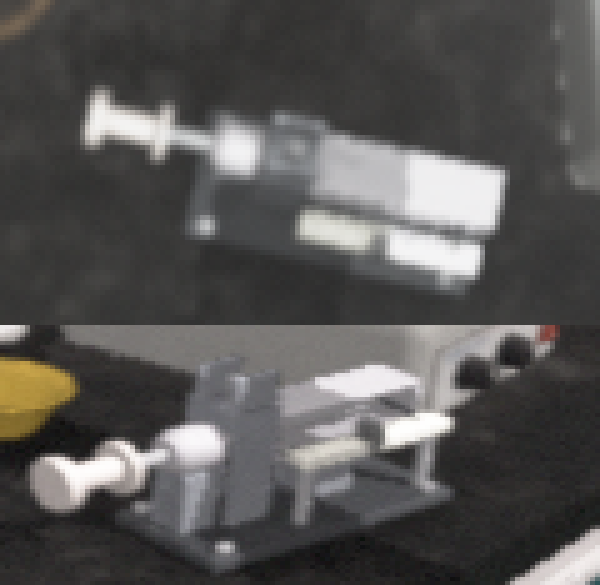

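Gauge crop: rod points to image left (world +y), the scale lies on the robot's side, and the dark rider/pointer is near the scale middle. I'll fly the wrist camera over the gauge.

>>> {"api": "inch_along", "payload": {
  "rows": [0.085,0.045,-0.041,-0.006,0,0,0,0.085,0.045,-0.041,-0.006,0,0,0,0.085,0.045,-0.041,-0.006,0,0,0,0.085,0.045,-0.041,-0.006,0,0,0,0.085,0.045,-0.041,-0.006,0,0,0,0.085,0.045,-0.041,-0.006,0,0,0,0.085,0.045,-0.041,-0.006,0,0,0,0.085,0.045,-0.041,-0.006,0,0,0,0.085,0.045,-0.041,-0.006,0,0,0,0.085,0.045,-0.041,-0.006,0,0,0,0.085,0,0,0,0,0,0]
}}

```text
time_s: 1.52
eef_pos: [0.4778, 0.0528, 0.2717]
eef_rot: [-0.001, 0.974, 0.228, 0.0]
wrist_force: [-0.3, -0.2, -0.8]
grip_width: 0.0853
grasp_force: 0.0
```

```bash
python3 - <<'E'
from h import *
import pickle
c=cam('wrist','w1.png');pickle.dump(c,open('w1.pkl','wb'));print(arm.observe()['eef_pos'])
E
```

```text
[0.47686559 0.05054817 0.27135349]
```

View pics/w1.png

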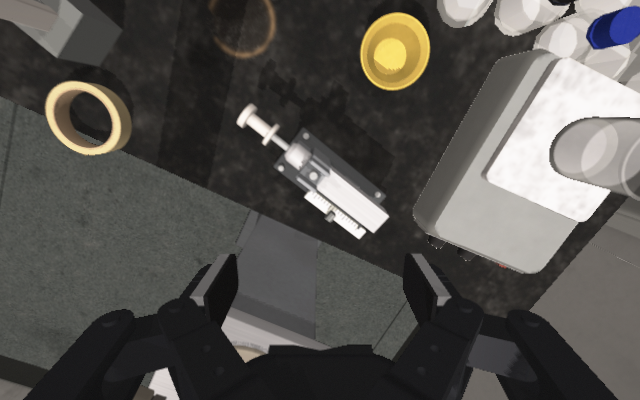

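Wrist: pin head at (313,176), handle waist about (258,123), scale with rider at (332,212), bowl centre (395,50), stand corner upper left. I'll go lower for a second view of the gauge, then on to the stand.

>>> {"api": "inch_along", "payload": {
  "rows": [0.085,-0.02,0,0.05,0,0,0,0.085,-0.02,0,0.03,0,0,0,0.085,0,0,0,0,0,0,0.085,0,0,0,0,0,0]
}}

```text
time_s: 2.08
eef_pos: [0.4425, 0.0305, 0.1931]
eef_rot: [0.001, 0.975, 0.224, 0.002]
wrist_force: [-0.5, 0.7, -0.2]
grip_width: 0.085
grasp_force: 0.0
```

```bash
python3 - <<'E'
from h import *
import pickle
c=cam('wrist');pickle.dump(c,open('w2.pkl','wb'))
d=pickle.load(open('w1.pkl','rb'))
X=np.array([.475,.055,.08]);print(proj(c,X),proj(d,X))
u,v=proj(c,X)[0].astype(int)
v0=max(v-90,0);u0=max(u-130,0);print(u0,v0)
a=c['pixels'][v0:v0+190,u0:u0+260]
cv2.imwrite('pics/g2.png',cv2.resize(a,None,fx=3,fy=3,interpolation=3)[:,:,::-1])
E
```

```text
[[312.83372863 151.32129996]] [[318.58637897 175.34047694]]
182 61
```

View pics/g2.png

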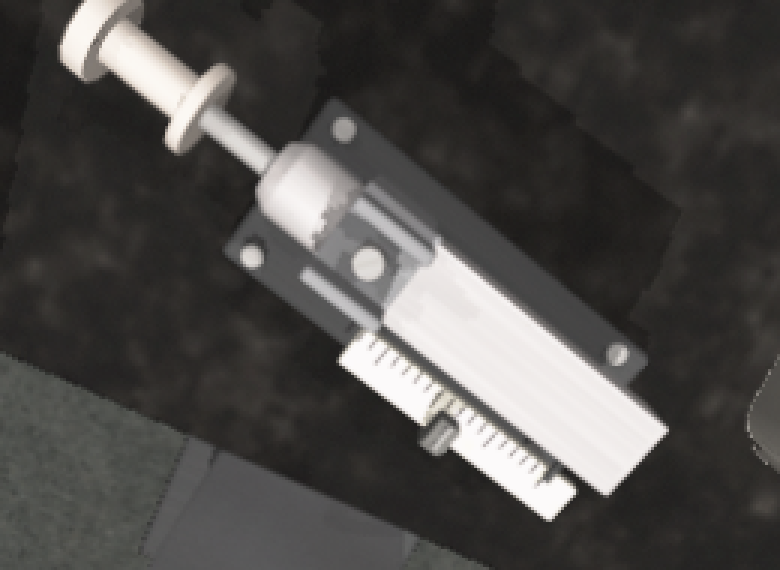

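Crop (origin 182,61, ×3): pin head centre at (368,264), handle waist centre about (148,68), rider index near (437,410), pointer tip about (553,472), bolts at (344,129), (252,256), (618,354).

```bash
python3 - <<'E'
from h import *
import pickle
np.set_printoptions(precision=4,suppress=True)
w1,w2,t,s=[pickle.load(open(f+'.pkl','rb')) for f in ('w1','w2','top0','scene0')]
P=lambda x,y:(182+x/3-.33,61+y/3-.33)
print('pin tri',tri([(w1,(313,176)),(w2,P(368,264))]),'onz',onz(w2,P(368,264),.101),onz(w1,(313,176),.101))
print('waist tri',tri([(w1,(258,123)),(w2,P(148,68))]), onz(w2,P(148,68),.06),onz(w1,(258,123),.06), onz(t,(336.5,205.5),.06))
# axis from flange centers
a=onz(w2,P(85,32),.06);b=onz(w2,P(200,108),.06);print('flanges',a,b,'rod',onz(w2,P(237,140),.06))
for q in [(344,129),(252,256),(618,354)]: print('bolt',onz(w2,P(*q),.008))
print('cheek',onz(w2,P(355,195),.107),onz(w2,P(432,252),.107),onz(w2,P(303,272),.107),onz(w2,P(376,326),.107))
print('chan',onz(w2,P(440,238),.076),onz(w2,P(666,430),.076), onz(w2,P(382,318),.076),onz(w2,P(608,494),.076))
print('rider',onz(w2,P(437,412),.065),'ptr',onz(w2,P(553,472),.06))
print('bowl', tri([(w1,(395,50)),(t,(374,153))]))
E
```

```text
pin tri (array([0.4787, 0.0637, 0.115 ]), np.float64(2.2548574513167574e-05)) onz [0.4767 0.0636 0.101 ] [0.4757 0.0626 0.101 ]
waist tri (array([0.497 , 0.1513, 0.061 ]), np.float64(0.0006077252862547694)) [0.4964 0.152  0.06  ] [0.4973 0.1512 0.06  ] [0.4925 0.1447 0.06  ]
flanges [0.4976 0.1733 0.06  ] [0.4925 0.1328 0.06  ] rod [0.4886 0.1184 0.06  ]
bolt [0.5059 0.0924 0.008 ]
bolt [0.4462 0.1056 0.008 ]
bolt [ 0.475  -0.0461  0.008 ]
cheek [0.4934 0.075  0.107 ] [0.4886 0.0486 0.107 ] [0.4673 0.0795 0.107 ] [0.4622 0.0539 0.107 ]
chan [0.4907 0.0461 0.076 ] [ 0.4664 -0.0523  0.076 ] [0.4592 0.0518 0.076 ] [ 0.4372 -0.0462  0.076 ]
rider [0.4351 0.0194 0.065 ] ptr [ 0.4316 -0.0301  0.06  ]
bowl (array([0.6527, 0.0337, 0.0259]), np.float64(0.0010092244116057796))
```

>>> {"api": "inch_along", "payload": {
  "rows": [0.085,0.027,-0.048,-0.013,0,0,0,0.085,0.027,-0.048,-0.013,0,0,0,0.085,0.027,-0.048,-0.013,0,0,0,0.085,0.027,-0.048,-0.013,0,0,0,0.085,0.027,-0.048,-0.013,0,0,0,0.085,0.027,-0.048,-0.013,0,0,0,0.085,0,0,0,0,0,0,0.085,0,0,0,0,0,0]
}}

```text
time_s: 3.12
eef_pos: [0.4607, 0.3614, 0.2702]
eef_rot: [0.0, 0.974, 0.225, 0.001]
wrist_force: [0.0, 0.6, -0.1]
grip_width: 0.0851
grasp_force: 0.0
```

```bash
python3 - <<'E'
from h import *
import pickle
c=cam('wrist');pickle.dump(c,open('w3.pkl','wb'))
u,v=proj(c,[.503,.405,.1])[0].astype(int)
v0=max(v-90,0);u0=max(u-130,0);print(u0,v0)
a=c['pixels'][v0:v0+190,u0:u0+260]
cv2.imwrite('pics/s3.png',cv2.resize(a,None,fx=3,fy=3,interpolation=3)[:,:,::-1])
E
```

```text
172 38
```

View pics/s3.png

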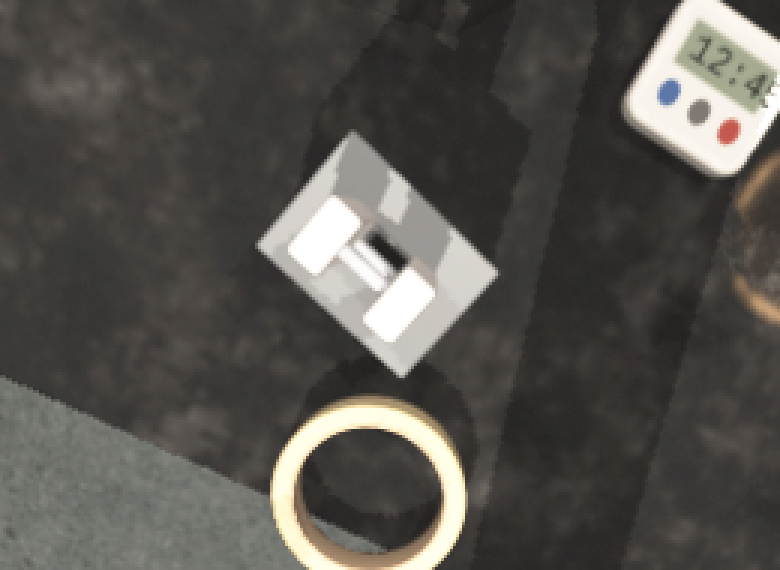

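Crop (origin 172,38, ×3): stand top corners (352,131), (257,246), (402,376), (498,271); tongs handle tops at (325,236) and (400,302); tape at (368,495).

```bash
cat > tg.py <<'E'
from h import *
def tops(c,X=(.503,.405,.139),z=.139):
    g=c['pixels'].min(2); m=(g>225).astype(np.uint8)
    n,l,st,ce=cv2.connectedComponentsWithStats(m)
    u=proj(c,X)[0]; out=[]
    for i in range(1,n):
        if st[i,4]>60 and np.linalg.norm(ce[i]-u)<45:
            ys,xs=np.where(l==i)
            r=cv2.minAreaRect(np.c_[xs,ys].astype(np.float32)); out.append((np.array(r[0]),r[1],cv2.boxPoints(r)))
    return out
E
python3 - <<'E'
from tg import *
import pickle
np.set_printoptions(precision=4,suppress=True)
w=pickle.load(open('w3.pkl','rb'))
P=lambda x,y:(172+x/3-.33,38+y/3-.33)
k=[onz(w,P(*q),.066) for q in [(352,131),(257,246),(402,376),(498,271)]]
print(np.array(k),'center',np.mean(k,0)); 
for i in range(4):
    d=k[(i+1)%4]-k[i];print(np.linalg.norm(d),np.degrees(np.arctan2(d[1],d[0])))
for o in tops(w):
    print(o[0],o[1],onz(w,o[0],.139));q=[onz(w,p,.139) for p in o[2]]
    for i in range(2):
        d=q[i+1]-q[i];print('  ',np.linalg.norm(d),np.degrees(np.arctan2(d[1],d[0])))
E
```

```text
[[0.5421 0.4429 0.066 ]
 [0.4852 0.4602 0.066 ]
 [0.4627 0.3841 0.066 ]
 [0.5197 0.3669 0.066 ]] center [0.5024 0.4135 0.066 ]
0.05939719579851421 163.14140820428267
0.0793784109329208 -106.51056487770863
0.059544883476023255 -16.739095811021816
0.07925526166196234 73.59665235352983
[286.  122.5] (33.23401641845703, 23.33452033996582) [0.5044 0.4212 0.139 ]
   0.0228011079908288 -21.70499506190756
   0.031373534265008884 -108.48515075742094
[304.6105 139.5995] (12.858988761901855, 23.11644744873047) [0.4974 0.3977 0.139 ]
   0.02313102963466451 -17.31764105715171
   0.012616657199481435 -105.43667091530233
```

>>> {"api": "inch_along", "payload": {
  "rows": [0.085,0.0301,-0.0143,0,0,0,0,0.085,0.0302,-0.0143,0,0,0,0,0.085,0,0,0.01,0,0,0.186,0.085,0,0,0.02,0,0,0.186,0.085,0,0,0.02,0,0,0.186,0.085,0,0,0,0,0,0.186,0.085,0,0,0,0,0,0,0.085,0,0,0,0,0,0]
}}

```text
time_s: 4.18
eef_pos: [0.5024, 0.4126, 0.2203]
eef_rot: [-0.0, 0.99, -0.144, 0.0]
wrist_force: [0.2, -0.4, -0.4]
grip_width: 0.085
grasp_force: 0.0
```

```bash
python3 - <<'E'
from tg import *
import pickle
np.set_printoptions(precision=4,suppress=True)
c=cam('wrist');pickle.dump(c,open('w4.pkl','wb'))
w3=pickle.load(open('w3.pkl','rb'))
print(onz(w3,(280,116.3),.139))
print(arm.observe()['joint_positions'])
u,v=proj(c,[.5024,.4135,.1])[0].astype(int)
v0=max(v-90,0);u0=max(u-130,0);print(u0,v0)
a=c['pixels'][v0:v0+190,u0:u0+260]
cv2.imwrite('pics/s4.png',cv2.resize(a,None,fx=3,fy=3,interpolation=3)[:,:,::-1])
E
```

```text
[0.5071 0.4289 0.139 ]
[ 0.5811  0.3856  1.3187 -0.0002  1.4364  2.441 ]
190 98
```

View pics/s4.png

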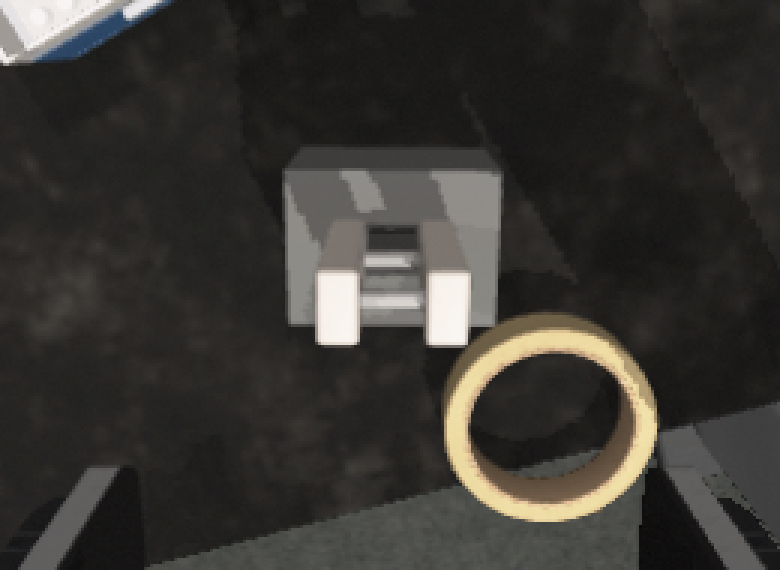

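Handle tops at crop (316–358, 270–346) and (425–470, 270–346), stand front edge corners (285,170),(501,170),(288,326),(496,326).

```bash
python3 - <<'E'
from h import *
import pickle
np.set_printoptions(precision=4,suppress=True)
w3,w4=[pickle.load(open(f,'rb')) for f in('w3.pkl','w4.pkl')]
P=lambda x,y:(190+x/3-.33,98+y/3-.33)
Q=lambda x,y:(172+x/3-.33,38+y/3-.33)
c=P(393,308); print('tongs',onz(w4,c,.139)); print([onz(w4,P(*q),.139) for q in[(316,308),(470,308)]])
print('tri',tri([(w4,P(337,308)),(w3,Q(325,236))]),tri([(w4,P(447.5,308)),(w3,Q(400,302))]))
print('tri stand',tri([(w4,P(285,170)),(w3,Q(352,131))]),tri([(w4,P(501,170)),(w3,Q(498,271))]))
k=[onz(w4,P(*q),.066) for q in[(285,170),(501,170)]];print(k,(k[0]+k[1])/2-np.array([np.cos(-.2914),np.sin(-.2914),0])*.03)
E
```

```text
tongs [0.5025 0.4136 0.139 ]
[array([0.509 , 0.4355, 0.139 ]), array([0.4959, 0.3916, 0.139 ])]
tri (array([0.5072, 0.4292, 0.1392]), np.float64(0.000344109401602901)) (array([0.4991, 0.3979, 0.1431]), np.float64(4.01365982095682e-05))
tri stand (array([0.5421, 0.4432, 0.0647]), np.float64(6.31339075381717e-05)) (array([0.5197, 0.367 , 0.0666]), np.float64(2.116491623599222e-05))
[array([0.5423, 0.443 , 0.066 ]), array([0.5196, 0.367 , 0.066 ])] [0.5022 0.4136 0.066 ]
```

>>> {"api": "inch_along", "payload": {
  "rows": [0.085,0,-0.001,0.04,0,0,0,0.085,0,0,0.04,0,0,0,0.085,0,0,0.025,0,0,0,0.085,0,0,0.014,0,0,0,0.085,0,0,0,0,0,0,0.06,0,0,0,0,0,0,0.05,0,0,0,0,0,0,0.0435,0,0,0,0,0,0,0.0435,0,0,0,0,0,0,0.0435,0,0,0,0,0,0,0.0435,0,0,0,0,0,0],
  "grip_n": 40
}}

```text
time_s: 5.6
eef_pos: [0.5024, 0.4138, 0.1011]
eef_rot: [0.0, 0.99, -0.145, 0.0]
wrist_force: [0.5, -2.1, 4.2]
grip_width: 0.0439
grasp_force: 3.3
```

>>> {"api": "inch_along", "payload": {
  "rows": [0.043,0,0,0,0,0,0,0.043,0,0,-0.02,0,0,0,0.043,0,0,-0.04,0,0,0,0.043,0,0,-0.04,0,0,0,0.043,0,0,-0.03,0,0,0,0.043,0,0,-0.01,0,0,0,0.043,0,0,0,0,0,0]
}}

```text
time_s: 6.48
eef_pos: [0.5019, 0.4145, 0.24]
eef_rot: [0.0, 0.99, -0.145, -0.0]
wrist_force: [-0.8, 0.2, -1.5]
grip_width: 0.0435
grasp_force: 4.5
```

>>> {"api": "inch_along", "payload": {
  "rows": [0.043,0.0054,0.024,0,0,0,0,0.043,0.01,0.046,0,0,0,0,0.043,0.01,0.046,0,0,0,0,0.043,0.01,0.046,0,0,0,0,0.043,0.01,0.046,0,0,0,0,0.043,0.01,0.046,0,0,0,0,0.043,0.01,0.046,0,0,0,0,0.043,0.01,0.0433,0,0,0,0,0.043,0,0,0,0,0,-0.07,0.043,0,0,0,0,0,0,0.043,0,0,0,0,0,0]
}}

```text
time_s: 7.85
eef_pos: [0.4756, 0.0643, 0.2396]
eef_rot: [-0.0, 0.994, -0.11, -0.001]
wrist_force: [-0.5, 0.4, -0.9]
grip_width: 0.0434
grasp_force: 4.5
```

```bash
python3 - <<'E'
from h import *
import pickle
np.set_printoptions(precision=4,suppress=True)
c=cam('wrist');pickle.dump(c,open('w5.pkl','wb'))
print(arm.observe()['eef_pos'],arm.observe()['joint_positions'])
u,v=proj(c,[.4765,.063,.101])[0].astype(int)
v0=max(v-100,0);u0=max(u-130,0);print(u,v,u0,v0)
a=c['pixels'][v0:v0+190,u0:u0+260]
cv2.imwrite('pics/s5.png',cv2.resize(a,None,fx=3,fy=3,interpolation=3)[:,:,::-1])
E
```

```text
[0.4758 0.0644 0.2399] [-0.0107  0.1167  1.6426  0.0001  1.3838  1.7802]
322 182 192 82
```

View pics/s5.png

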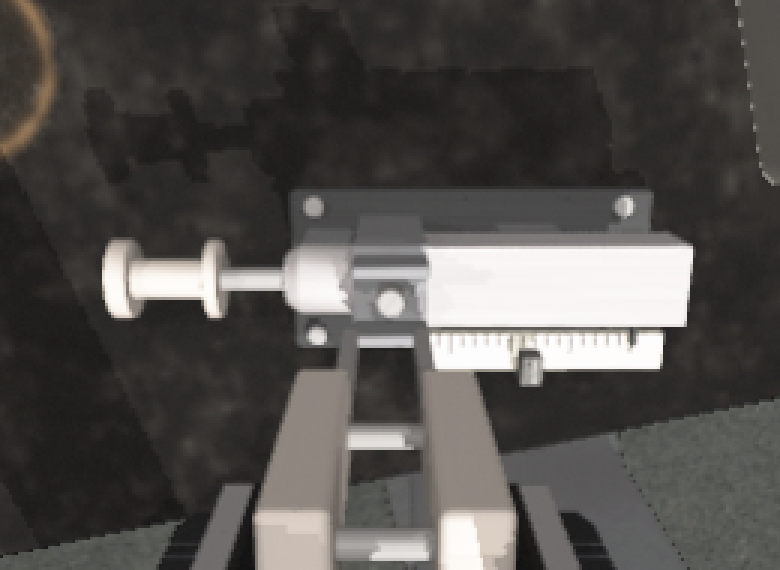

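Tongs held, tips around crop (386,335); pin head centre at (390,302), rod axis level with the picture (row 279), rider at (530,365), pointer about (632,340), bolts (313,206), (625,206), (316,335).

```bash
python3 - <<'E'
from h import *
import pickle
np.set_printoptions(precision=4,suppress=True)
w1,w2,w5=[pickle.load(open(f,'rb')) for f in('w1.pkl','w2.pkl','w5.pkl')]
P=lambda x,y:(192+x/3-.33,82+y/3-.33)
Q=lambda x,y:(182+x/3-.33,61+y/3-.33)
print('pin',tri([(w1,(313,176)),(w2,Q(368,264)),(w5,P(390,302))]),onz(w5,P(390,302),.101))
b=[onz(w5,P(*q),.008) for q in[(625,206),(313,206),(316,335)]];print(b)
d=b[1]-b[0];print('yaw',np.degrees(np.arctan2(d[0],d[1])))
a=onz(w5,P(120,278),.06);e=onz(w5,P(215,279),.06);print(a,e)
print('tips mid at z.145', onz(w5,P(386.5,338),.145), onz(w5,P(357,338),.145),onz(w5,P(416,338),.145))
print('waist',tri([(w2,Q(148,68)),(w5,P(165,279))]),onz(w5,P(165,279),.06))
E
```

```text
pin (array([0.4774, 0.0633, 0.1056]), np.float64(0.000797642061689855)) [0.477  0.0636 0.101 ]
[array([ 0.474 , -0.0457,  0.008 ]), array([0.5052, 0.0927, 0.008 ]), array([0.4455, 0.1063, 0.008 ])]
yaw 12.735724238602483
[0.5005 0.1702 0.06  ] [0.4917 0.1328 0.06  ]
tips mid at z.145 [0.4771 0.065  0.145 ] [0.4791 0.074  0.145 ] [0.475 0.056 0.145]
waist (array([0.4966, 0.1514, 0.0631]), np.float64(0.00026346482315683716)) [0.4961 0.1526 0.06  ]
```

>>> {"api": "inch_along", "payload": {
  "rows": [0.043,0.0013,0.0005,0.02,0,0,0,0.043,0,0,0.02,0,0,0,0.043,0,0,0.01,0,0,0,0.043,0,0,0.004,0,0,0,0.043,0,0,0,0,0,0,0.043,0,0,0,0,0,0]
}}

```text
time_s: 8.65
eef_pos: [0.4779, 0.0631, 0.1873]
eef_rot: [-0.0, 0.994, -0.11, 0.001]
wrist_force: [0.4, -0.3, -0.9]
grip_width: 0.0433
grasp_force: 4.5
```

>>> {"api": "inch_along", "payload": {
  "rows": [0.038,0,0,0,0,0,0,0.034,0,0,0,0,0,0,0.034,0,0,0,0,0,0,0.034,0,0,0,0,0,0,0.034,0,0,0,0,0,0],
  "grip_n": 40
}}

```text
time_s: 9.28
eef_pos: [0.4777, 0.063, 0.1871]
eef_rot: [0.0, 0.994, -0.11, 0.001]
wrist_force: [0.6, -0.2, 3.2]
grip_width: 0.0346
grasp_force: 19.4
```

>>> {"api": "inch_along", "payload": {
  "rows": [0.032,0,0,0,0,0,0,0.032,0,0,0,0,0,0,0.032,0,0,-0.006,0,0,0,0.032,0,0,-0.01,0,0,0,0.032,0,0,-0.012,0,0,0,0.032,0,0,-0.016,0,0,0,0.032,0,0,-0.016,0,0,0,0.032,0,0,0,0,0,0,0.032,0,0,0,0,0,0,0.032,0,0,0,0,0,0],
  "grip_n": 40
}}

```text
time_s: 10.52
eef_pos: [0.4768, 0.0631, 0.246]
eef_rot: [0.0, 0.994, -0.11, -0.001]
wrist_force: [0.3, 0.8, -0.2]
grip_width: 0.033
grasp_force: 39.4
```

```bash
python3 - <<'E'
from h import *
import pickle
np.set_printoptions(precision=4,suppress=True)
c=cam('wrist');pickle.dump(c,open('w6.pkl','wb'));s=cam('scene')
p=proj(s,[.477,.0636,.12])[0].astype(int);b=s['pixels'][p[1]-40:p[1]+55,p[0]-60:p[0]+70]
a=c['pixels'][80:270,190:450]
cv2.imwrite('pics/s6.png',np.hstack([cv2.resize(a,(520,380)),cv2.resize(b,(260,380))])[:,:,::-1])
E
```

```text
(no output)
```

View pics/s6.png

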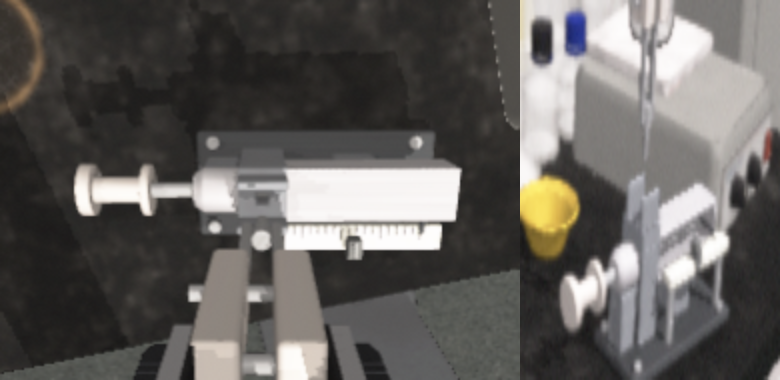

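Pin head held between the tips at (262,240) and the empty hole visible above it; the scene view shows the tongs clear of the cheeks. Refine the bowl by mask.

```bash
python3 - <<'E'
from h import *
import pickle
np.set_printoptions(precision=4,suppress=True)
for f in ('w1','top0','scene0'):
    c=pickle.load(open(f+'.pkl','rb'));h=cv2.cvtColor(c['pixels'],cv2.COLOR_RGB2HSV)
    m=cv2.inRange(h,(18,140,70),(32,255,255));n,l,st,ce=cv2.connectedComponentsWithStats(m)
    u=proj(c,[.652,.034,.02])[0];i=min((i for i in range(1,n) if st[i,4]>80),key=lambda i:np.linalg.norm(ce[i]-u))
    x=[np.argwhere(l==i)[:,::-1]][0].astype(float)
    q=np.array([onz(c,p,.032) for p in cv2.convexHull(x.astype(np.float32))[:,0]])
    (a,b),r=cv2.minEnclosingCircle(q[:,:2].astype(np.float32));print(f,st[i],a,b,r,q.min(0),q.max(0))
E
```

```text
w1 [ 360   12   70   79 4022] 0.6485942006111145 0.034960128366947174 0.04417100176215172 [ 0.6048 -0.0091  0.032 ] [0.6925 0.0783 0.032 ]Traceback (most recent call last):
  File "<stdin>", line 7, in <module>
ValueError: min() iterable argument is empty
```

>>> {"api": "inch_along", "payload": {
  "rows": [0.032,0.03,-0.002,0,0,0,0,0.032,0.048,-0.003,0,0,0,0,0.032,0.048,-0.003,0,0,0,0,0.032,0.034,-0.002,0,0,0,0,0.032,0.014,0,0.01,0,0,0,0.032,0,0,0.03,0,0,0,0.032,0,0,0.035,0,0,0,0.032,0,0,0.025,0,0,0,0.032,0,0,0.013,0,0,0,0.032,0,0,0,0,0,0,0.032,0,0,0,0,0,0]
}}

```text
time_s: 12.0
eef_pos: [0.6499, 0.0349, 0.1349]
eef_rot: [-0.0, 0.994, -0.11, 0.001]
wrist_force: [-0.6, 0.5, -1.0]
grip_width: 0.0331
grasp_force: 39.4
```

>>> {"api": "inch_along", "payload": {
  "rows": [0.036,0,0,0,0,0,0,0.0435,0,0,0,0,0,0,0.0435,0,0,0,0,0,0,0.0435,0,0,0,0,0,0,0.0435,0,0,0,0,0,0]
}}

```text
time_s: 12.62
eef_pos: [0.6493, 0.0348, 0.1336]
eef_rot: [0.0, 0.994, -0.11, -0.0]
wrist_force: [0.9, -0.8, -0.7]
grip_width: 0.0437
grasp_force: 4.4
```

```bash
python3 - <<'E'
from h import *
import pickle
np.set_printoptions(precision=4,suppress=True)
c=cam('wrist','r7.png');pickle.dump(c,open('w7.pkl','wb'));print(proj(c,[.649,.035,.02]))
E
```

```text
[[321.4054 190.56  ]]
```

>>> {"api": "inch_along", "payload": {
  "rows": [0.0435,0,0,-0.01,0,0,0,0.0435,0,0,-0.03,0,0,0,0.0435,0,0,-0.04,0,0,0,0.0435,0,0,-0.03,0,0,0,0.0435,-0.03,0,0,0,0,0,0.0435,-0.03,0,0,0,0,0,0.0435,0,0,0,0,0,0]
}}

```text
time_s: 13.55
eef_pos: [0.589, 0.0485, 0.2451]
eef_rot: [-0.0, 0.994, -0.11, 0.0]
wrist_force: [0.2, -0.4, -0.5]
grip_width: 0.0435
grasp_force: 4.4
```

```bash
python3 - <<'E'
from h import *
c=cam('wrist');h=cv2.cvtColor(c['pixels'],cv2.COLOR_RGB2HSV)
u,v=proj(c,[.649,.035,.015])[0].astype(int);print(u,v,arm.observe()['joint_positions'])
s=h[v-30:v+31:3,u-44:u+45:2]
for r in s: print(''.join('y' if 15<=p[0]<=35 and p[1]>110 else ('#' if p[2]<60 else '.') for p in r))
E
```

```text
321 121 [-3.59854100e-02  2.85280967e-01  1.40946169e+00 -1.73491245e-04
  1.44476305e+00  1.75459576e+00]
############yyyyyyyyyyyyyyyyyyyyy############
##########yyyyyyyyyyyyyyyyyyyyyyyyy##########
#########yyyyyyyyyyyyyyyyyyyyyyyyyyy#########
########yyyyyyyyyyyyyyyyyyyyyyyyyyyyy########
#######yyyyyyyyyyyyyyyyyyyyyyyyyyyyyyy#######
######yyyyyyyyyyyyyyyyyyyyyyyyyyyyyyyy#######
######yyyyyyyyyyyyyyyyyyyyyyyyyyyyyyyyy######
#####yyyyyyyyyyyyyyyyyyyyyyyyyyyyyyyyyy######
#####yyyyyyyyyyyyyyyyyyyyyyyyyyyyyyyyyyy#####
###.#yyyyyyyyyyyyyyyy..yyyyyyyyyyyyyyyyy#####
#####yyyyyyyyyyyyyyy....yyyyyyyyyyyyyyyy#####
###.#yyyyyyyyyyyyyyy....yyyyyyyyyyyyyyyy#####
#####yyyyyyyyyyyyyyyyyyyyyyyyyyyyyyyyyy######
######yyyyyyyyyyyyyyyyyyyyyyyyyyyyyyyyy######
######yyyyyyyyyyyyyyyyyyyyyyyyyyyyyyyyy######
#######yyyyyyyyyyyyyyyyyyyyyyyyyyyyyyy#######
#######yyyyyyyyyyyyyyyyyyyyyyyyyyyyyy########
########yyyyyyyyyyyyyyyyyyyyyyyyyyyy#########
##########yyyyyyyyyyyyyyyyyyyyyyyyy##########
###########yyyyyyyyyyyyyyyyyyyyyy.###########
#############yyyyyyyyyyyyyyyyyyy#############
```

The pin stands in the bowl (grey patch at the bowl's middle). Carry the tongs back to the stand.

>>> {"api": "inch_along", "payload": {
  "rows": [0.0435,-0.0102,-0.0211,0,0,0,0,0.0435,-0.0206,-0.0422,0,0,0,0,0.0435,-0.0206,-0.0422,0,0,0,0,0.0435,-0.0206,-0.0422,0,0,0,0,0.0435,-0.0206,-0.0422,0,0,0,0,0.0435,-0.0206,-0.0422,0,0,0,0,0.0435,-0.0206,-0.0422,0,0,0,0,0.0435,-0.0206,-0.0422,0,0,0,0,0.0435,-0.0102,-0.0211,0,0,0,0.07,0.0435,0,0,0,0,0,0,0.0435,0,0,0,0,0,0]
}}

```text
time_s: 14.98
eef_pos: [0.5047, 0.4126, 0.2435]
eef_rot: [0.0, 0.99, -0.144, 0.0]
wrist_force: [0.2, -0.1, -2.1]
grip_width: 0.0434
grasp_force: 4.4
```

```bash
python3 - <<'E'
from h import *
import pickle
np.set_printoptions(precision=4,suppress=True)
c=cam('wrist');pickle.dump(c,open('w8.pkl','wb'));o=arm.observe();print(o['eef_pos'],o['eef_rot'],o['joint_positions'])
u0,v0=180,80
a=c['pixels'][v0:v0+190,u0:u0+260]
cv2.imwrite('pics/s8.png',cv2.resize(a,None,fx=3,fy=3,interpolation=3)[:,:,::-1])
E
```

```text
[0.5047 0.4123 0.2436] [ 0.0004  0.9895 -0.1448  0.0003] [ 0.5789  0.3793  1.2718 -0.0009  1.4905  2.4404]
```

View pics/s8.png

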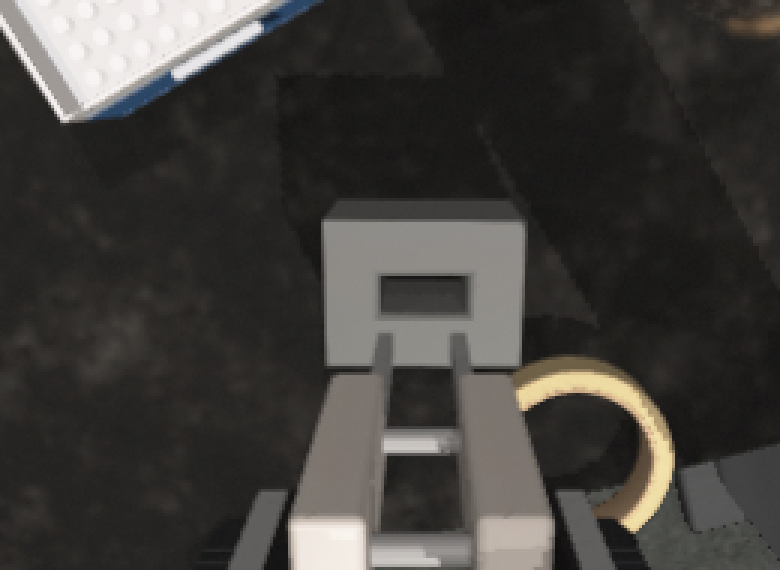

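Slot mouth at crop (378–470, 274–318), centre (424,296); tips' lower ends at (384,336) and (459,336), already closely in line.

```bash
python3 - <<'E'
from h import *
import pickle
np.set_printoptions(precision=4,suppress=True)
c=pickle.load(open('w8.pkl','rb'))
P=lambda x,y:(180+x/3-.33,80+y/3-.33)
print('slot',onz(c,P(424,296),.066)); k=[onz(c,P(*q),.066) for q in[(378,296),(470,296),(424,274),(424,318),(323,220),(526,220)]];print(np.array(k))
print('tips',onz(c,P(421,336),.1465))
d=k[4]-k[5];print(np.degrees(np.arctan2(d[1],d[0])))
S=onz(c,P(424,296),.066);o=arm.observe()['eef_pos'];e=np.array([.5024,.4137,0])-o
a=np.radians(-16.6);print('tool',e[0]*np.cos(a)+e[1]*np.sin(a), e[0]*np.sin(a)-e[1]*np.cos(a))
E
```

```text
slot [0.5018 0.4137 0.066 ]
[[0.5071 0.4315 0.066 ]
 [0.4964 0.3958 0.066 ]
 [0.5105 0.4111 0.066 ]
 [0.493  0.4163 0.066 ]
 [0.5426 0.443  0.066 ]
 [0.5196 0.3664 0.066 ]]
tips [0.5083 0.413  0.1465]
73.3260537269698
tool -0.002590174406293559 -0.0006729700469850577
```

>>> {"api": "inch_along", "payload": {
  "rows": [0.0435,-0.0026,-0.0007,0.02,0,0,0,0.0435,0,0,0.03,0,0,0,0.0435,0,0,0.02,0,0,0,0.0435,0,0,0.015,0,0,0,0.0435,0,0,0.02,0,0,0,0.0435,0,0,0.02,0,0,0,0.0435,0,0,0.011,0,0,0,0.0435,0,0,0.004,0,0,0,0.0435,0,0,0,0,0,0,0.0435,0,0,0,0,0,0]
}}

```text
time_s: 16.27
eef_pos: [0.5021, 0.4151, 0.1045]
eef_rot: [-0.001, 0.989, -0.145, 0.001]
wrist_force: [-0.3, 0.1, -0.6]
grip_width: 0.0436
grasp_force: 4.4
```

>>> {"api": "inch_along", "payload": {
  "rows": [0.0435,0,0,0.002,0,0,0,0.0435,0,0,0.001,0,0,0,0.046,0,0,0,0,0,0,0.06,0,0,0,0,0,0,0.085,0,0,0,0,0,0,0.085,0,0,0,0,0,0,0.085,0,0,0,0,0,0]
}}

```text
time_s: 17.15
eef_pos: [0.5016, 0.4147, 0.1007]
eef_rot: [0.0, 0.989, -0.145, 0.0]
wrist_force: [-0.3, -0.4, -0.4]
grip_width: 0.0848
grasp_force: 0.0
```

>>> {"api": "inch_along", "payload": {
  "rows": [0.085,0,0,-0.02,0,0,0,0.085,0,0,-0.04,0,0,0,0.085,0,0,-0.05,0,0,0,0.085,0,0,-0.02,0,0,0,0.085,0,0,0,0,0,0]
}}

```text
time_s: 17.77
eef_pos: [0.5024, 0.4154, 0.2328]
eef_rot: [-0.001, 0.989, -0.145, 0.002]
wrist_force: [0.7, -0.3, 0.0]
grip_width: 0.085
grasp_force: 0.0
```

```bash
python3 - <<'E'
from tg import *
import pickle
np.set_printoptions(precision=4,suppress=True)
c=cam('wrist','r9.png');pickle.dump(c,open('w9.pkl','wb'));
o=tops(c,(.5024,.4137,.139));print([(x[0],x[1],onz(c,x[0],.139)) for x in o])
E
```

```text
[(array([304., 197.]), (20.0, 10.0), array([0.5066, 0.4317, 0.139 ])), (array([339.344 , 196.9655]), (10.354089736938477, 20.49794578552246), array([0.4971, 0.4   , 0.139 ]))]
```

Tongs seated (handle tops midpoint (.502,.416), right spacing). Now measure pointer and rider from the earlier views, numerically.

```bash
python3 - <<'E'
from h import *
import pickle
np.set_printoptions(precision=4,suppress=True,linewidth=250)
c=pickle.load(open('w5.pkl','rb'));g=cv2.cvtColor(c['pixels'],cv2.COLOR_RGB2GRAY)
for v in range(188,213): print(v,''.join(chr(48+int(x)//26) if x<260 else '' for x in g[v,332:418]))
print('u0=332')
# direct: map local frame samples to pixel
p=np.array([.477,.0636]);y=np.array([.2198,.9755]);x=np.array([.9755,-.2198])
for n in('w5','w2','w6'):
    c=pickle.load(open(n+'.pkl','rb'))
    for z in (.06,.066,.074):
        L=np.array([[*(p+a*x+b*y),z] for a in(-.03,) for b in(-.02,-.06,-.1)]);print(n,z,proj(c,L).ravel())
E
```

```text
188 56899999999999999999999999999999999999999999999999999999999999999999999999999999999999
189 34799999999999999999999999999999999999999999999999999999999999999999999999999999999999
190 33688888888888888888888888888888888888888888888888888888888888888888888888888888888888
191 33444443333333333333333333333333333333333333333333334443444333344334432333333333211111
192 44445555555555555555555555555555555555555555555555666555555555555555542345556666421111
193 44468768877887788778877887688877777777788878887887888778887888788768752468889998831111
194 44489989998999899989998999899868876887899989998999899989998999799979953489999999931111
195 44489989998999899989998999899768876888899989998999899979997999799979953489999999931111
196 44469989998999899989998999899768876999899989998999899989998999899989983589999999921111
197 44459999998999999999999999999769876899899999999999899999999999999999985899999999911111
198 44459999998999999999999999999869855555689999999999899999999999999999988999999999911112
199 44448999998999999999999999999979722222248999999999999999999999999999999999999999911112
200 4444
[... 1063 characters left out ...]
11111111111111111111
212 34455555555555555554211111111111111111111111111111111111111111111111111111111111111111
u0=332
w5 0.06 [337.4831 197.4873 369.5318 197.4821 401.6437 197.4756]
w5 0.066 [337.766  198.9489 370.3334 198.9441 402.9673 198.9388]
w5 0.074 [338.1577 200.9727 371.4435 200.9687 404.8004 200.9652]
w2 0.06 [304.0838 177.5652 333.3956 200.0513 361.319  221.4666]
w2 0.066 [303.7866 178.8914 333.6548 201.7651 362.0836 223.5315]
w2 0.074 [303.3721 180.7408 334.0159 204.1526 363.1479 226.4053]
w6 0.06 [336.4552 197.0881 367.9324 197.0936 399.4669 197.0979]
w6 0.066 [336.7172 198.5147 368.6948 198.5209 400.7324 198.5263]
w6 0.074 [337.0799 200.4889 369.7499 200.496  402.4841 200.5032]
```

```bash
python3 - <<'E'
from h import *
import pickle
np.set_printoptions(precision=4,suppress=True,linewidth=250)
c=pickle.load(open('w5.pkl','rb'));q=c['pixels'].astype(int)
print('sat (R-B) w5')
for v in range(191,212): print(v,' '.join('%3d'%(a[0]-a[2]) for a in q[v,356:376]),'|',' '.join('%3d'%a for a in q[v,356:376].sum(1)//3))
print('ptr');
for v in range(191,201): print(v,' '.join('%3d'%a for a in q[v,396:408].sum(1)//3))
# w2 rectified to gauge frame at z=.066, 0.5 mm per px
c=pickle.load(open('w2.pkl','rb'));p=np.array([.477,.0636]);y=np.array([.2198,.9755]);x=np.array([.9755,-.2198])
A=np.arange(-.018,-.048,-.001);B=np.arange(-.03,-.11,-.001)
for z in(.066,):
    L=np.array([[*(p+a*x+b*y),z] for a in A for b in B]);uv=proj(c,L).astype(np.float32).reshape(len(A),len(B),2)
    m=cv2.remap(cv2.cvtColor(c['pixels'],cv2.COLOR_RGB2GRAY),uv[...,0],uv[...,1],cv2.INTER_LINEAR)
    for a,r in zip(A,m): print('%4.0f'%(a*1e3),''.join(chr(48+int(t)//26) for t in r))
print('cols: y=-30..-109 mm')
E
```

```text
sat (R-B) w5
191   7   7   7   7   7   7   8   6   6   7   6   7   8   6   7   6   6   6   6   6 |  91  89  89  89  90  91  91  91  91  90  92  94  94  93  91  90  91  91  92  91
192  15  14  14  14  15  15  15  15  15  15  15  16  15  14  14  15  15  15  15  14 | 147 143 134 133 139 146 148 147 145 144 151 152 151 144 138 141 149 150 146 137
193  10  16  15  17  14  17  18  21  21  18  18  20  20  18  13  11   9  13  14  11 | 224 203 179 210 216 208 179 198 196 183 182 194 195 183 183 219 226 216 198 215
194   1   5   9   2   2   9  16  16  15  21  16  16  17  18   7   1   1   3   5   1 | 253 243 226 253 252 231 164 222 228 203 165 220 220 202 225 253 253 245 226 253
195   1   5  10   2   5  18  15  17  15  21  15  15  12  15  10   1   1   5   9   1 | 253 240 216 253 248 185 155 220 223 197 159 226 231 210 207 253 253 242 212 253
196   1   4   5   1   3  21  16  14  13  21  17  13   5   3   8   2   2   6   8   2 | 253 242 222 253 249 198 167 231 230 200 174 234 246 243 218 253 253 243 219 253
197   1   3   4   1   4  20  17  14  14  19  18  16   9   6   6   2   2   3   6   2 | 253 2
[... 4823 characters left out ...]
11111111111111111112234555676552111111111111111111111111111111111111111111111
 -41 11111111111111111111112234555676542111111111111111111111111111111111111111111111
 -42 11111111111111111111111234555676532111111111111111111111111111111111111111111111
 -43 11111111111111111111111234555555431111111111111111111111111111111111111111111111
 -44 11111111111111111111111123333334311111111111111111111111111111111111111111111111
 -45 11111111111111111111111111111111111111111111111111111111111111111111111111111111
 -46 11111111111111111111111111111111111111111111111111111111111111111111111111111111
 -47 11111111111111111111111111111111111111111111111111111111111111111111111111111111
cols: y=-30..-109 mm
```

```bash
python3 - <<'E'
from h import *
import pickle
np.set_printoptions(precision=1,suppress=True,linewidth=250)
p=np.array([.477,.0636]);y=np.array([.2198,.9755]);x=np.array([.9755,-.2198])
for n in('w2','w5','w6'):
  c=pickle.load(open(n+'.pkl','rb'));g=cv2.cvtColor(c['pixels'],cv2.COLOR_RGB2GRAY).astype(np.float32)
  def prof(a,b,z):
    L=np.array([[*(p+i*x+j*y),z] for i in a for j in b]);uv=proj(c,L).astype(np.float32).reshape(len(a),len(b),2)
    return cv2.remap(g,uv[...,0],uv[...,1],cv2.INTER_LINEAR).mean(0)
  b=np.arange(-.108,-.090,.0005);r=prof(np.array([-.024,-.025]),b,.066);w=np.clip(170-r,0,None);pt=(w*b).sum()/w.sum()*1e3
  b2=np.arange(-.07,-.045,.0005);r=prof(np.array([-.0302,-.0310]),b2,.066);k=b2[r<150]*1e3
  b3=np.arange(.05,.13,.001);r=prof(np.array([.011,.012,-.011,-.012]),b3,.06);f=b3[r>140]*1e3
  print(n,'ptr',pt,'rider',k.min(),k.max(),'pull',(k.min()+k.max())/2-pt,'flange',f)
E
```

```text
w2 ptr -98.38673707397719 rider -61.0 -52.49999999999999 pull 41.63673707397719 flange [ 71.  72.  73.  74.  75. 107. 108. 109. 110. 111. 112. 113. 114. 115.]
w5 ptr -98.56186924788186 rider -61.0 -52.99999999999999 pull 41.56186924788186 flange [ 70.  71.  72.  73.  74.  75. 105. 106. 107. 108. 109. 110. 111. 112. 113. 114.]
w6 ptr -98.78389872811134 rider -61.0 -52.49999999999999 pull 42.03389872811134 flange [ 70.  71.  72.  73.  74.  75. 106. 107. 108. 109. 110. 111. 112. 113. 114.]
```

Pull ≈ 41.8 mm consistently from three views; waist centre at (.4968,.1514). Go over the handle.

>>> {"api": "inch_along", "payload": {
  "rows": [0.085,0.014,0.0509,0,0,0,0,0.085,0.014,0.0509,0,0,0,0,0.085,0.014,0.0509,0,0,0,0,0.085,0.014,0.0509,0,0,0,0,0.085,0.014,0.0509,0,0,0,0,0.085,0,0,0,0,0,0]
}}

```text
time_s: 18.58
eef_pos: [0.4945, 0.1475, 0.2289]
eef_rot: [0.001, 0.989, -0.147, -0.002]
wrist_force: [-0.5, 0.4, 0.7]
grip_width: 0.0853
grasp_force: 0.0
```

>>> {"api": "inch_along", "payload": {
  "rows": [0.085,0,0,0.01,0,0,-0.1824,0.085,0,0,0.01,0,0,-0.1824,0.085,0,0,0.01,0,0,-0.1824,0.085,0,0,0.01,0,0,-0.1824,0.085,0,0,0.01,0,0,-0.1824,0.085,0,0,0.01,0,0,-0.1824,0.085,0,0,0.01,0,0,-0.1824,0.085,0,0,0.01,0,0,-0.1824,0.085,0,0,0,0,0,-0.1824,0.085,0,0,0,0,0,0,0.085,0,0,0,0,0,0]
}}

```text
time_s: 19.95
eef_pos: [0.4955, 0.1514, 0.15]
eef_rot: [-0.0, 0.781, 0.625, -0.0]
wrist_force: [-0.1, -0.8, 0.3]
grip_width: 0.0853
grasp_force: 0.0
```

```bash
python3 - <<'E'
from h import *
import pickle
np.set_printoptions(precision=4,suppress=True)
o=arm.observe();q=o['eef_rot'];a=2*np.arctan2(q[2],q[1]);print(o['eef_pos'],np.degrees(a),o['joint_positions'])
e=np.array([.4968,.1514])-o['eef_pos'][:2];print('tool',e[0]*np.cos(a)+e[1]*np.sin(a),e[0]*np.sin(a)-e[1]*np.cos(a))
c=cam('wrist','r10.png');pickle.dump(c,open('w10.pkl','wb'));print(proj(c,[.4968,.1514,.06]))
g=c['pixels'].min(2);p=np.array([.477,.0636]);y=np.array([.2198,.9755]);x=np.array([.9755,-.2198])
for n in np.arange(-.02,.021,.002):
    print('%4.0f'%(n*1e3),''.join(chr(48+int(g[int(v+.5),int(u+.5)])//26) if 0<=v<399.4 else '-' for u,v in proj(c,[[*(p+n*x+b*y),.06] for b in np.arange(.06,.14,.001)])))
E
```

```text
[0.4955 0.1514 0.15  ] 77.31483024194115 [0.162  0.2352 1.723  0.0002 1.1845 0.3833]
tool 0.00033814613599549237 0.0012976809725961554
[[321.6546 198.2311]]
 -20 444433211111111111111111122222222222222221111111111111111111111111122211112211222
 -18 333332211122111112211111122222222222222211111111111111111111111111111111122211222
 -16 444346788876532121111122112222222221222222678888875322211111112111111111122111222
 -14 333489998655555321111222221222222221222238999999865543222222222111111111111111222
 -12 334999996555555431111111111111122222122269999999755553222222222211111111222222222
 -10 448999985555555542111111111111112221111499999998655555322222222211111111222222222
  -8 349999975555578888888888888899999999999999999998555555312222222222222222222222222
  -6 37999996556799999999999999
[... 486 characters left out ...]
2222
   6 359999965556677777777777777777888888777899999997555555322222222222222222211122222
   8 338999975555555553222222233333333333333589999997655554311111111122222222211122222
  10 334889986555555532111111122222222222222268888998655553211111111122222222221122222
  12 333478887555555421111111112222222222222237778888755553211111111111222222222111211
  14 333346777665552111111112222212222222222223566777765532111111111111122222222222222
  16 233332221111111111111222222222222222222222222223333211111111211111111111222222222
  18 333333221111111111111222222222222222222222222121111111111111222111111111122222222
  20 333333221111111111112222222222222222222222222121111111111112222211111111122222222
```

Waist centre, judged by the flanges' side extremes, is at local y ≈ 88 mm (as given), so shift −1.5 mm and go down.

>>> {"api": "inch_along", "payload": {
  "rows": [0.085,-0.0015,0.0005,0.02,0,0,0,0.085,0,0,0.03,0,0,0,0.085,0,0,0.03,0,0,0,0.085,0,0,0.013,0,0,0,0.085,0,0,0.005,0,0,0,0.085,0,0,0,0,0,0,0.085,0,0,0,0,0,0]
}}

```text
time_s: 20.88
eef_pos: [0.4968, 0.1494, 0.0536]
eef_rot: [0.001, 0.78, 0.625, 0.001]
wrist_force: [0.4, -0.3, -0.1]
grip_width: 0.0849
grasp_force: 0.0
```

>>> {"api": "inch_along", "payload": {
  "rows": [0.04,0,0,0,0,0,0,0.02,0,0,0,0,0,0,0.01,0,0,0,0,0,0,0.01,0,0,0,0,0,0,0.01,0,0,0,0,0,0,0.01,0,0,0,0,0,0,0.01,0,0,0,0,0,0],
  "grip_n": 60
}}

```text
time_s: 21.75
eef_pos: [0.496, 0.1493, 0.0527]
eef_rot: [0.0, 0.78, 0.625, -0.0]
wrist_force: [-0.8, 0.8, -0.1]
grip_width: 0.0097
grasp_force: 0.0
```

```bash
python3 -c "
from h import *
c=cam('wrist');s=cam('scene');t=cam('top')
import pickle;pickle.dump((c,s,t),open('b4.pkl','wb'));o=arm.observe();print(o['eef_pos'],o['wrist_force'])"
```

```text
[0.49596801 0.14927096 0.05265592] [ 0.18079508 -0.57605405  0.38771537]
```

Fingers closed without contact; inspect numerically.

```bash
python3 - <<'E'
from h import *
import pickle
np.set_printoptions(precision=4,suppress=True)
c,s,t=pickle.load(open('b4.pkl','rb'))
print(proj(c,[[.4961,.1494,.06],[.48,.08,.1],[.5,.17,.06]]), proj(s,[.4961,.1494,.06]),arm.observe()['joint_positions'])
g=cv2.cvtColor(c['pixels'],cv2.COLOR_RGB2GRAY)
for r in g[150:400:7,200:440:3]: print(''.join(chr(48+int(k)//26) for k in r))
u,v=proj(s,[.4961,.1494,.06])[0].astype(int);g=cv2.cvtColor(s['pixels'],cv2.COLOR_RGB2GRAY)
print(u,v)
for r in g[v-30:v+30:2,u-50:u+80]: print(''.join(chr(48+int(k)//26) for k in r))
E
```

```text
[[320.2938 247.2408]
 [319.313  401.0123]
 [319.093  214.5362]] [[346.7029 216.6393]] [ 0.158   0.3344  1.8598 -0.0001  0.9474  0.3775]
11111122222222222222222222222222222222222222222222222222333332222223332222222222
22222222222222222222222222222222222222222222222222333323322222212222222222222222
22222222222222222212222222222222222222222222222222222211122222222222222222222222
22222221122222222221222222222222222222222222222222222211111222222222222212111222
22222222222222222222222221122222222222222222222222212222222222222222222211111111
22222222222222222222222221111222222222222222222222222222221111122222222222211112
22221222222222222222211122111122222222222222222222222222221111111122221222222222
22222222222222222222222112211222232222222222222222222222221111121222222222222222
22222222222222222222222222221112236666666666664222222221111122211111112322222222
22223333322222222222222222222226666666666666666665222211111111111112222222222222
22222233322222222222222222222229999866666666778774222222222111111222222222222222
2222222222222222222222222222222799999999998888876222222222211111222222222
[... 5189 characters left out ...]
333333333322211111111111111111111111111111111
2212222222333322222111111111111111111111111111111222221111111111111111222332246653333333332221111111111111111111111111111111111111
2222222222333322121222222221111111111111111111121211111111111111111111111222334333333222111111111111111111111111111111111111111111
2222222233333221111112122212222111111111111111111112112111111111111111111112233322111111111111111111111111111111111111111111111111
1222233333322111221111111111111111111111111211111111222211111111111111111111111111111111111112221211111111111111111111111111111111
1122222222221111111111121111111111111111122111111122111111111111111111111111111111111111112122222222212222112222111111111111111111
```

```bash
python3 - <<'E'
from h import *
import pickle
np.set_printoptions(precision=1,suppress=True)
c,s,t=pickle.load(open('b4.pkl','rb'))
T=np.array([.496,.1493]);y=np.array([.2198,.9755]);x=np.array([.9755,-.2198])
for z in (.042,.052,.062,.07,.08,.09):
    print(z,proj(c,[[*(T+a*x+.011*y),z] for a in(-.016,-.005,.005,.016)]).ravel(), proj(s,[*(T+.011*y),z]))
print('waist edges',proj(c,[[*(T+a*x+b*y),.06] for a,b in((-.008,0),(.008,0))]).ravel())
g=c['pixels'].astype(int).sum(2)//3
for v in range(226,312,3): print(v,''.join(chr(48+k//26) for k in g[v,280:362]))
E
```

```text
0.042 [295.5 219.2 312.5 219.2 327.9 219.3 344.9 219.3] [[342.7 224.8]]
0.052 [294.2 225.2 312.1 225.3 328.3 225.3 346.2 225.3] [[342.9 220.9]]
0.062 [292.7 231.9 311.6 232.  328.8 232.  347.7 232. ] [[343.1 217.1]]
0.07 [291.4 237.9 311.2 237.9 329.2 237.9 349.  237.9] [[343.2 214. ]]
0.08 [289.6 246.1 310.6 246.2 329.8 246.2 350.8 246.2] [[343.4 210.1]]
0.09 [287.5 255.5 310.  255.5 330.4 255.6 352.9 255.6] [[343.6 206.1]]
waist edges [306.8 247.4 333.5 247.4]
226 2222222222223899999999999999999999999999999988888888888888877777665222222222222222
229 2222222222222279999999999999999999999999999988888888888888777776542222222222222222
232 2222222222223333223899999999999999999999999988888888888887764322222222222222222222
235 2222222222222222222222222279999999988888888888887776642222222222222222222222222222
238 2222222222222222222222222269996777777788888778888777642222222222222222222222222222
241 2211122222222222223333333358874678888888888878888755443333333332222222222222222222
244 2111121111122222224555555554211578888888888888888611245555555542222222222222222222
247 22221111222222222355
[... 1189 characters left out ...]
1111
289 1111111111111111111111111111118999999999999999999951111111111111111111111111111111
292 1111111111111111111111111111112359999999999999854431111111111111111111111111111111
295 1111111111111111111111111111112458999999999887644431111111111111111111111111111111
298 1111111111111111111111111111112457999999999887544431111111111111111111111111111111
301 1111111111111111111111111111113447999999999887544432111111111111111111111111111111
304 1111111111111111111111111111124557999999999887544442111111111111111111111111111111
307 1111111111111111111111111111124558999999999887655542111111111111111111111111111111
310 1111111111111111111111111111124557999999999887655553111111111111111111111111111111
```

The fingers seem to have closed just above the waist. Open, go 10 mm lower and close again.

>>> {"api": "inch_along", "payload": {
  "rows": [0.05,0,0,0,0,0,0,0.05,0,0,0,0,0,0,0.05,0,0,0,0,0,0,0.05,0,0,0.006,0,0,0,0.05,0,0,0.004,0,0,0,0.05,0,0,0,0,0,0]
}}

```text
time_s: 22.65
eef_pos: [0.4955, 0.1492, 0.0421]
eef_rot: [-0.0, 0.78, 0.625, -0.001]
wrist_force: [0.9, -0.0, 0.4]
grip_width: 0.05
grasp_force: 0.0
```

>>> {"api": "inch_along", "payload": {
  "rows": [0.025,0,0,0,0,0,0,0.012,0,0,0,0,0,0,0.012,0,0,0,0,0,0,0.012,0,0,0,0,0,0,0.012,0,0,0,0,0,0],
  "grip_n": 60
}}

```text
time_s: 23.28
eef_pos: [0.4957, 0.1494, 0.0429]
eef_rot: [-0.0, 0.78, 0.625, -0.0]
wrist_force: [-2.0, 1.1, 3.8]
grip_width: 0.0125
grasp_force: 28.7
```

Contact now, but probably high on the waist (12.5 mm chord, upward force). Go 12 mm lower still; nothing is below and the gripper's body stays clear.

>>> {"api": "inch_along", "payload": {
  "rows": [0.05,0,0,0,0,0,0,0.05,0,0,0,0,0,0,0.05,0,0,0,0,0,0,0.05,0,0,0.007,0,0,0,0.05,0,0,0.005,0,0,0,0.05,0,0,0,0,0,0]
}}

```text
time_s: 24.02
eef_pos: [0.4954, 0.1492, 0.03]
eef_rot: [-0.0, 0.78, 0.625, -0.001]
wrist_force: [-0.2, 0.6, 0.1]
grip_width: 0.0497
grasp_force: 0.0
```

>>> {"api": "inch_along", "payload": {
  "rows": [0.025,0,0,0,0,0,0,0.012,0,0,0,0,0,0,0.012,0,0,0,0,0,0,0.012,0,0,0,0,0,0,0.012,0,0,0,0,0,0],
  "grip_n": 60
}}

```text
time_s: 24.65
eef_pos: [0.4957, 0.1494, 0.031]
eef_rot: [-0.0, 0.78, 0.625, -0.0]
wrist_force: [-3.1, 0.2, 5.4]
grip_width: 0.0141
grasp_force: 58.6
```

```bash
python3 - <<'E'
from h import *
c=cam('wrist');g=c['pixels'].astype(int).sum(2)//3
print(proj(c,[.4961,.1494,.06]))
for v in range(200,300,4): print(v,''.join(chr(48+k//26) for k in g[v,280:362]))
E
```

```text
[[320.83044285 266.35333852]]
200 1111112222222222222222222222222222222222222222222222222222222222222222222222222222
204 1111112222222222222222222222222222222222222222222222222222222222222222222222222222
208 1212222222222222222222222222222222222222222222222222222222222222222222222222222222
212 1111211222222222222222222222222222222222222222222222222222222222222222222222222222
216 1111111122222222222222222222233444444444444444444333222222222222222222222222222222
220 2222222222222222345666666666666666666666666666666666666666666654322222222222222222
224 2222222222246666666666666666666666666666666666666666666666666666666664222222222222
228 2222222246666666666666666666666666666666666666666666666666666666666666663222222222
232 222222225897666666666666666666666666666666666666666666666666666666666665
[... 702 characters left out ...]
1111
268 1111111112455555555554111125777888888888888888887777652111135555555555431111111111
272 1111111113555555555542111115777888888888888888887777652111124555555555541111111111
276 1111111134555555555541111115777888888888888888887777652111113555555555543111111111
280 1111111111111111367751111115777888888888888877777777652111114776411111111111111111
284 1111111111111111125652111125788888888888888888898887762111124652111111111111111111
288 1111111111111111111111111118988899999999999999999998861111111111111111111111111111
292 1111111111111111111111111139999999999999999999999998873111111111111111111111111111
296 1111111111111111111111111136779999999999999999999987664111111111111111111111111111
```

>>> {"api": "inch_along", "payload": {
  "rows": [0.011,0.003,0,0,0,0,0,0.011,0.006,0,0,0,0,0,0.011,0.006,0,0,0,0,0,0.011,0.006,0,0,0,0,0,0.011,0.006,0,0,0,0,0,0.011,0.006,0,0,0,0,0,0.011,0.006,0,0,0,0,0,0.011,0.003,0,0,0,0,0,0.011,0,0,0,0,0,0,0.011,0,0,0,0,0,0],
  "grip_n": 70
}}

```text
time_s: 25.95
eef_pos: [0.5042, 0.1879, 0.031]
eef_rot: [0.001, 0.78, 0.626, -0.002]
wrist_force: [-2.4, -6.3, 7.2]
grip_width: 0.0133
grasp_force: 68.6
```

```bash
python3 - <<'E'
from h import *
import pickle
np.set_printoptions(precision=4,suppress=True)
y=np.array([.2198,.9755,0]);x=np.array([.9755,-.2198,0])
P=[]
for i in range(4):
    s=cam('scene');P.append(arm.observe()['eef_pos'])
e=np.mean(P,0)-np.array([.4957,.1494,.031]);print('moved',e@y,e@x,e[2],'F',arm.observe()['wrist_force']@y)
pickle.dump(s,open('s_end.pkl','wb'));b=pickle.load(open('b4.pkl','rb'))[1]
# scene: profile along the scale at pointer height, before/after
p=np.array([.477,.0636,0])
B=np.arange(-.112,-.03,.001)
for n,c in(('before',b),('after',s)):
  g=cv2.cvtColor(c['pixels'],cv2.COLOR_RGB2GRAY)
  for a in(-.022,-.025,-.028,-.031):
    uv=proj(c,[p+a*x+k*y+[0,0,.067] for k in B]).astype(np.float32)
    print('%6s %3.0f'%(n,a*1e3),''.join(chr(48+int(k)//26) for k in cv2.remap(g,uv[None,:,0],uv[None,:,1],1)[0]))
# handle shift: edges along the rod line seen
  uv=proj(c,[p+k*y+[0,0,.06] for k in np.arange(.06,.17,.001)]).astype(np.float32)
  print('rod   ',''.join(chr(48+int(k)//26) for k in cv2.remap(g,uv[None,:,0],uv[None,:,1],1)[0]))
E
```

```text
moved 0.03934367496191226 -0.00014328767624353632 -4.660410031734341e-05 F -7.233042972081495
before -22 6666655554444444444333333333444444444455555555555555555554444444444445555555555555
before -25 5566666555555444444333333333344444444455555555566666666666655555555555556666666555
before -28 5555556655555554444333333333444444444555566665555566666677777777766666667777777777
before -31 6665555555555555554433333344444444444555556665555555555556677777777777777777777777
rod    877677889999999988888887777788899999998876666666666665555554322211111111111111111111111111111111111111111111111
 after -22 6666655555444444444444444444444444444444444555555555554444443334445555555555555555
 after -25 5566666555555544444444444444444444444455555555566666665555444445556666666666666555
 after -28 5555556655555555554444444444444444444555566665555566666665554445566677777777777777
 after -31 6665555555555555555554444444444444445555566665555555555555454555566777777777777777
rod    888888888888888888888888888888888899999876543221111111111111223344445556777766666666666555555555543321111111111
```

Rod follows (39.3 mm, 7.2 N, spring as expected). Add 2.5 mm and look at pointer against rider in the scene view.

>>> {"api": "inch_along", "payload": {
  "rows": [0.011,0.0015,0,0,0,0,0,0.011,0.001,0,0,0,0,0,0.011,0,0,0,0,0,0,0.011,0,0,0,0,0,0,0.011,0,0,0,0,0,0]
}}

```text
time_s: 26.78
eef_pos: [0.5047, 0.1901, 0.0309]
eef_rot: [0.001, 0.78, 0.626, -0.002]
wrist_force: [-2.9, -7.3, 8.7]
grip_width: 0.0132
grasp_force: 68.6
```

```bash
python3 - <<'E'
from h import *
import pickle
np.set_printoptions(precision=4,suppress=True)
y=np.array([.2198,.9755,0]);x=np.array([.9755,-.2198,0]);p=np.array([.477,.0636,0])
P=[];T=[];S=[]
for i in range(6): T.append(cam('top')['pixels']);sc=cam('scene');S.append(sc['pixels']);P.append(arm.observe()['eef_pos'])
e=np.mean(P,0)-np.array([.4957,.1494,.031]);print('moved',e@y,np.ptp(P,0),'F',arm.observe()['wrist_force']@y,arm.observe()['grasp_force'])
b=pickle.load(open('b4.pkl','rb'))[1]
for n,im in(('before',b['pixels']),('after',S[-1])):
  g=cv2.cvtColor(im,cv2.COLOR_RGB2GRAY);print(n,proj(sc,[p-.03*x-.057*y+[0,0,.066],p-.025*x-.0985*y+[0,0,.066]]).ravel())
  for v in range(196,224): print(v,' '.join('%3d'%k for k in g[v,390:426]))
E
```

```text
moved 0.041697790001189866 [0.0001 0.     0.    ] F -7.9577735424921405 68.60628247261047
before [400.827  203.9063 411.1199 199.1866]
196 238 238 239 239 238 240 239 239 238 237 239 237 240 240 233 235 233 210 183 172 152 136 138 197 187 152 153 177 192 195 178 159 141 132 116  88
197 237 237 237 238 238 238 237 235 234 233 233 231 234 233 204 172 158 144 133 131 129 124 130 175 175 144 155 184 192 191 184 177 165 156 112  73
198 232 231 232 232 232 232 233 232 228 233 232 202 176 166 150 119  91  98 113 122 125 125 133 158 166 142 154 183 194 191 184 174 153 117  80  55
199 229 232 231 233 233 230 233 231 203 174 168 152 138 131 126 121  99  74  82 100 112 124 137 146 156 141 156 185 190 186 172 152 113  74  60  56
200 233 231 234 235 230 203 174 164 148 137 137 159 158 145 120 120 114  99  83  80  87 103 135 149 155 144 163 182 179 165 126  93  68  55  57  56
201 234 223 199 178 165 148 132 130 127 145 142 138 136 130 128 125 122
[... 6820 characters left out ...]
 143 110  86  82  82  81  77  76  76  76  64  56  64 100 131 160 173 156 106  64  47  40  36  39  42  44  45
220 136 161 157 154 158 158 155 155 151 133  99  85  82  79  81  83  83  83  82  79  76  80  89 112 145 172 169 125  94  74  53  41  42  44  44  46
221 139 164 161 154 155 155 140 127 112 102  88  84  82  81  84  86  81  84  84  81  80  85  88  82 110 140 136 114 105  99  70  45  41  41  42  47
222 143 168 151 128 127 115  98  96  91  86  84  82  83  82  82  85  82  85  84  84  84  86  85  83  92 106 106 104 100  93  65  43  39  42  37  43
223 146 171 138 101  94  92  88  83  81  85  83  85  81  81  82  82  82  81  83  86  83  84  91  96 102  98  94  90  86  72  55  41  46  41  40  45
```

In the scene view the pointer now runs to (401,205), ending at the rider's index face, and the force matches the spring at about 42 mm. Add a last 0.5 mm, check that everything is still, and hand in.

>>> {"api": "inch_along", "payload": {
  "rows": [0.011,0.0005,0,0,0,0,0,0.011,0,0,0,0,0,0,0.011,0,0,0,0,0,0,0.011,0,0,0,0,0,0]
}}

```text
time_s: 27.88
eef_pos: [0.5048, 0.1905, 0.0309]
eef_rot: [0.001, 0.78, 0.626, -0.002]
wrist_force: [-3.6, -7.3, 8.5]
grip_width: 0.0133
grasp_force: 68.6
```

```bash
python3 - <<'E'
from h import *
import pickle
a=cam('scene');b=cam('top');o=arm.observe();y=np.array([.2198,.9755,0])
print((o['eef_pos']-np.array([.4957,.1494,.031]))@y,o['grasp_force'],o['wrist_force'])
b0=pickle.load(open('scene0.pkl','rb'))
for n,X in(('tongs',[.5024,.4137,.12]),('bowl',[.649,.035,.02])):
    u,v=proj(a,X)[0].astype(int);d=np.abs(a['pixels'].astype(int)-b0['pixels'])[v-20:v+20,u-15:u+15].sum(2);print(n,(d>90).mean())
print(arm.finish_job())
E
```

```text
0.04206486820404827 68.6065685749054 [-2.95780454 -7.59974967  7.30196871]
tongs 0.2525
bowl 0.6108333333333333
the job is handed in; nothing more can be done
None
```

The job is handed in at about 28 s, with the verdict not shown: the pin is in the bowl, the tongs looked seated in their stand when I let go, and the gripper is holding the rod about 42 mm out, level with the rider by my measurements. My last image comparison showed changed pixels around both the tongs and the bowl, and I did not look into them.

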